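Put the kickstand down and hold the tipping rack frame upright

ROBOT

A 7-joint arm with a two-finger parallel gripper is mounted at the origin on a cart in front of the work surface, level with it; the furniture and walls round the work are solid. World frame = base frame: x ahead of the robot, y to its left, z up, the work surface at z = 0. Lengths are in m, angles in rad, forces in N, time in s.
With the tool pointing down it reaches from about 0.425 to 0.825 m from the base axis. Payload 3.6 kg.
Tool frame: the origin (TCP) lies where the fingers leave the gripper's body, on its centre line; the fingertips stand 73 mm ahead of it and the grasp point (between the pads) lies 54 mm ahead of it; z points along the fingers, y is the line along which they close (so a half turn about z gives the same grasp; the last joint's range is limited). The gripper opens to 85 mm and grips with 20 to 120 N. Pads are 22 mm wide; open, the fingers measure 114 mm over their backs; the gripper's body (76 mm by 85 mm) begins 54 mm behind the grasp point. The pads swing forward as they close: fully open they stand 13 mm farther back than shut.
Start: joints at [-1.194, 0.615, -0.013, 1.423, 0.008, 1.103, -0.04], TCP at [0.255, 0.598, 0.304] pointing down, gripper open.
Joint ranges: [-3.12, 3.12], [-0.3, 2.06], [-1.34, 1.32], [0.26, 2.42], [-1.36, 4.5], [0.01, 1.98], [-2.84, 2.84]. Speed limits (rad/s): [2.79, 2.79, 3.14, 3.14, 3.14, 3.14, 3.14].

INTERFACE

Orientations are given as a unit quaternion [x, y, z, w].
In Python, from station import arm, snapshot, camera_info, ticket gives the robot as it stands. Calls block until the motion is done:
- arm.movep(position, orientation): joint-space move of the TCP to a pose.
- arm.line_to(position, velocity=0.15, ori=None): straight line of the TCP; ori=None keeps the orientation; velocity is the mean speed in m/s.
- arm.move_j(angles): joint-space move.
- arm.move_gripper(opening, effort=None): opening from 0.0 (shut) to 1.0 (fully open); effort is the grip in N (None keeps the last); returns when the fingers have stopped.
- arm.pause(seconds).
- arm.ik(position, orientation): joint angles nearest the present ones, or None.
- snapshot(name): name is "scene" or "top" or "wrist"; returns the picture (400x640x3 uint8, blue, green, red); there is no depth.
- camera_info(name): a dict with "fx", "fy", "cx", "cy" (pixels), "R" (3x3) and "t" (3): a world point X has camera coordinates R X + t; the wrist camera has in their place "T_tool_cam" (4x4, takes a point from camera to tool coordinates, whose origin is the TCP and whose axes are the flange's). Camera axes: x right, y down, z forward; pixel columns grow to the right and rows downward; lengths in m; the calibration is good to about 2 mm. A picture is of the moment at which its call begins: read the wrist's pose just before it. camera_info takes no time and is no camera call.
A pose or a line that the arm cannot do raises arm.MotionError and nothing moves.
- ticket.finish_job(): hands the job in; it is judged then, once.
Readings, each from a call of its own:
- arm.read_time(): time.
- arm.read_joint_positions(): joint angles.
- arm.read_dq(): joint speeds.
- arm.read_effort(): joint torques, N m.
- arm.read_tool_pos(): TCP position.
- arm.read_eef_rot(): TCP orientation.
- arm.read_ft_force(): force on the tool from outside, world axes, zero at the start.
- arm.read_wrist_torque(): the same for the moment, N m.
- arm.read_opening(): opening from 0.0 (shut) to 1.0 (fully open).
- arm.read_finger_force(): force on a finger pad.
Only numpy, scipy, OpenCV 4.12 (cv2) and the standard library are available. Lean on these libraries where they do the work, as an engineer would, in place of code of your own. Each camera call takes 0.05 s, during which the arm holds its last target. There are 200 camera calls.

TASK

The rack frame on its small stand is leaning back. Flip the folded kickstand beside it over to the back, past its over-centre point, so that its foot is down on the bench and stays there; only then raise the frame by its top bar until it stands upright, and keep holding it there so that a colleague can pin it, without letting it tip over to the front. It falls back when let go, so finish while the gripper is still holding it upright and still; leave the other things on the bench where they are.

Things in the scene. Friction and masses are not known exactly. Their poses are not given: they have to be found in the camera images.
- stand: Fixed stand: grey base plate 150 x 236 x 8 mm with a steel axle 35 mm above the bench that frame and kickstand swing on. Origin on the bench below the axle, midway between the frame's posts; x points to the back (the way the frame leans and the kickstand flips), y along the axle towards the kickstand, z up. Turned up to 0.5 rad from the world. 'Back', 'front' and y below are in this frame.
- frame (a joint): Hinge of the frame on the axle. 0 = upright, positive = leaning back, 0.60 rad = on its back stop, where it starts; it can also tip forward to -0.35. A spring and its weight pull it back: about 2 N at the top bar hold it upright. Nothing locks it.
- bar_mid (a point): Middle of the frame's top bar, on the bar's axis, 200 mm from the axle. The frame is an upside-down U of 12 mm tube, posts at y = -80 and +80 mm; the middle 100 mm of the bar wears a round black sleeve 16 mm thick. Below it is an open window; a grey five-hole rack (24 x 129 x 58 mm) is fixed low in the frame and ends 120 mm below the bar.
- kick (a joint): Hinge of the kickstand on the axle, at y = +140 mm. 0 = folded: the leg stands up, leaning 0.60 rad to the front; 0.60 = vertical (over centre); 2.39 = down, foot on the bench behind. Weighted at its free end: let go before vertical it drops back to 0, beyond it falls to 2.39 by itself within about a second. 1 to 3 N push it over.
- kick_tip (a point): Centre of the round rubber foot (20 mm ball) at the kickstand's free end, 115 mm from the axle. The leg is a straight 10 mm steel rod with a 20 mm thick steel weight over the 30 mm next to the foot. Folded, the foot is about 130 mm above the bench, in front of the axle.
- squeeze_bottle: Bystander: small white dropper bottle, 41 x 40 x 108 mm, standing left of the kickstand; origin at its underside's centre.
- side_rack: Bystander: grey tube rack with tubes, 24 x 129 x 104 mm, standing right of the frame, its long side (own y) pointing roughly forward and back; origin at its underside's centre.
- code_scanner: Bystander: dark hand scanner, 64 x 172 x 36 mm, lying behind the frame; origin at its underside's centre.

How it is judged:
On the way, in this order (a step that is already met when the one before it is completed fails the run):
1. the kickstand is down at the back while the frame still leans back (value of joint kick above 2.25 rad and value of joint frame above 0.4 rad), for 0.2 s.
2. the frame is upright in the gripper (value of joint frame between -0.1 and 0.1 rad and contact force between the fingers and frame above 0.5 N), for 0.2 s.
At the end, for the whole second after the job is handed in: The kickstand is down (joint above 2.25 of 2.39 rad) and the frame is within 0.1 rad of upright, still (below 0.1 rad/s), carried by the gripper's fingers alone (contact above 0.5 N, no loose thing leaning on it), through the last second (all of step 2 and value of joint kick above 2.25 rad and velocity of joint frame between -0.1 and 0.1 rad/s and contact force between frame and squeeze_bottle below 0.1 N and contact force between frame and side_rack below 0.1 N and contact force between frame and code_scanner below 0.1 N); the arm keeps its last pose, push and grip.
It fails at once if the frame is raised before the kickstand is down (value of joint frame below 0.35 rad and value of joint kick below 2 rad).
It fails at once if the frame tips over to the front (value of joint frame below -0.25 rad).
It fails at once if a bystander is moved by more than 3 cm (distance of any of squeeze_bottle, side_rack, code_scanner from where it was at the start of the episode above 0.03 m).
It also fails if it takes over 48 s, if anything falls off the work surface, if the arm or the gripper's body presses on something with over 40 N, if the wrist force passes 120 N, or if a joint passes its speed limit or range.

## Working session

There is one attempt and no reset: what is moved stays moved. The work goes in short steps, each a Python script; the robot and the scene stay as the last script left them, time stands still between calls to the robot, and variables do not carry over. Pictures are saved under pics/ and viewed, at most 10 in all, crops included, and the job is handed in when it is done.

```bash
mkdir -p pics; ls; python3 - <<'E'
from station import arm,snapshot,camera_info
import cv2,numpy as np
np.set_printoptions(precision=4,suppress=True)
for n in("scene","top"):
    cv2.imwrite(f"pics/{n}0.png",snapshot(n)); c=camera_info(n); print(n,c["fx"],c["fy"],c["cx"],c["cy"],c["R"],c["t"], -np.array(c["R"]).T@np.array(c["t"]))
print(arm.read_time(),arm.read_eef_rot())
E
```

```text
pics
scene 473.21873747947376 473.21873747947376 311.2985439274707 192.3841773503737 [[ 0.7618 -0.6477 -0.0108]
 [-0.4486 -0.5154 -0.7301]
 [ 0.4674  0.5611 -0.6832]] [-0.3552  0.4355  0.8698] [ 0.0595 -0.4936  0.9084]
top 373.76309207643874 373.76309207643874 315.2190462195195 200.60117676468366 [[-0.0263 -0.9993  0.0252]
 [-0.9957  0.0239 -0.0896]
 [ 0.089  -0.0275 -0.9957]] [0.1325 0.602  1.0977] [0.5052 0.1481 1.1436]
0.1 [ 0.2005  0.9797 -0.0012 -0.0002]
```

View pics/scene0.png

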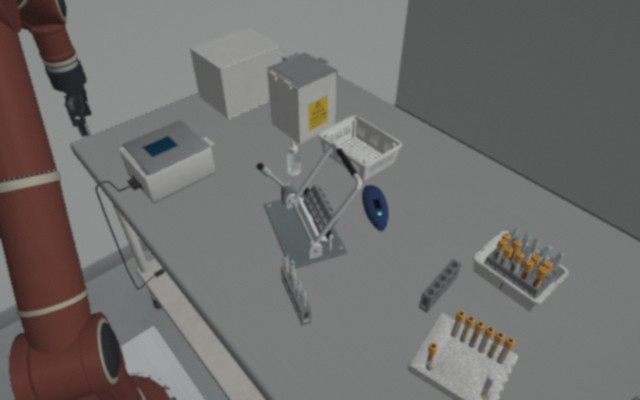

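View pics/top0.png

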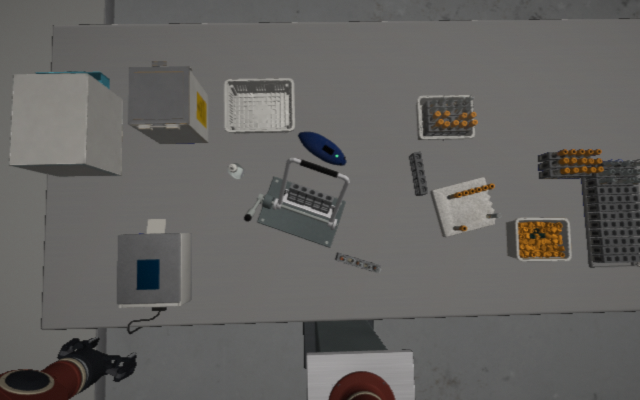

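The pictures show the frame's black sleeve at about (319,168) in top and (346,161) in scene. The kick foot is at (248,217) in top and (261,166) in scene. I'll triangulate both and check them against the known geometry.

```bash
cat > h.py <<'E'
from station import arm,snapshot,camera_info,ticket
import cv2,numpy as np
from scipy.spatial.transform import Rotation as Ro
np.set_printoptions(precision=4,suppress=True)
def P(n):
    c=camera_info(n); K=np.array([[c["fx"],0,c["cx"]],[0,c["fy"],c["cy"]],[0,0,1]])
    return K@np.c_[np.array(c["R"]),np.array(c["t"])]
def tri(a,b):  # scene px, top px
    X=cv2.triangulatePoints(P("scene"),P("top"),np.float64(a).reshape(2,1),np.float64(b).reshape(2,1))[:,0]
    return X[:3]/X[3]
def proj(n,X):
    u=P(n)@np.r_[X,1]; return u[:2]/u[2]
def dark(im,box,th=50):
    x0,y0,x1,y1=box; m=(im[y0:y1,x0:x1].max(2)<th).astype(np.uint8)
    n,l,s,c=cv2.connectedComponentsWithStats(m); i=1+np.argmax(s[1:,4])
    return c[i]+[x0,y0],s[i]
E
python3 - <<'E'
from h import *
s=cv2.imread("pics/scene0.png");t=cv2.imread("pics/top0.png")
bs,ss=dark(s,(330,140,362,180));bt,st=dark(t,(295,155,345,182))
fs,sf=dark(s,(252,158,272,176));ft,stf=dark(t,(240,208,258,224))
print(bs,ss,bt,st,fs,sf,ft,stf)
B=tri(bs,bt);F=tri(fs,ft);print("bar",B,"foot",F)
d=(F-B)[:2];print("dist",np.linalg.norm(d),"expect",np.hypot(.1778,.14))
yaw=np.arctan2(d[1],d[0])-np.arctan2(.14,-.1778)
R=Ro.from_euler('z',yaw).as_matrix()
O1=B-R@[.1129,0,.2001];O2=F-R@[-.0649,.14,.13];print("yaw",yaw,O1,O2)
# second check: plate mask in top
hsv=cv2.cvtColor(t,cv2.COLOR_BGR2HSV);print(t[225,290],t[215,270],t[260,290])
O=O1/2+O2/2;O[2]=0
v=t.copy();w=s.copy()
for X in([-.075,-.118,.008],[.075,-.118,.008],[.075,.118,.008],[-.075,.118,.008],[0,.14,.035],[-.065,.14,.13],[.113,.05,.2],[.113,-.05,.2]):
    for n,im in(("top",v),("scene",w)):
        cv2.circle(im,tuple(int(round(a)) for a in proj(n,O+R@X)),1,(0,0,255),-1)
o=np.hstack([cv2.resize(v[140:260,220:370],None,fx=2.6,fy=2.6),cv2.resize(w[130:280,240:400],None,fx=2.08,fy=2.08)]) if 0 else None
a=cv2.resize(v[140:260,220:370],(400,320));b=cv2.resize(w[130:280,240:400],(400,375))
c=np.zeros((375,800,3),np.uint8);c[:320,:400]=a;c[:,400:]=b;cv2.imwrite("pics/chk.png",c)
E
```

```text
[345.6484 161.3047] [  7  10  18  24 128] [318.4093 168.1814] [  5   5  37  17 215] [259.7895 166.    ] [ 6  6  5  5 19] [247.2222 217.3333] [ 4  6  7  7 36]
bar [0.671  0.1125 0.2045] foot [0.5546 0.3046 0.1331]
dist 0.22465077837262346 expect 0.22630254086068058
yaw -0.3589176319869414 [0.5653 0.1521 0.0044] [0.5662 0.1507 0.0031]
[79 80 74] [81 83 76] [105 106 108]
```

View pics/chk.png

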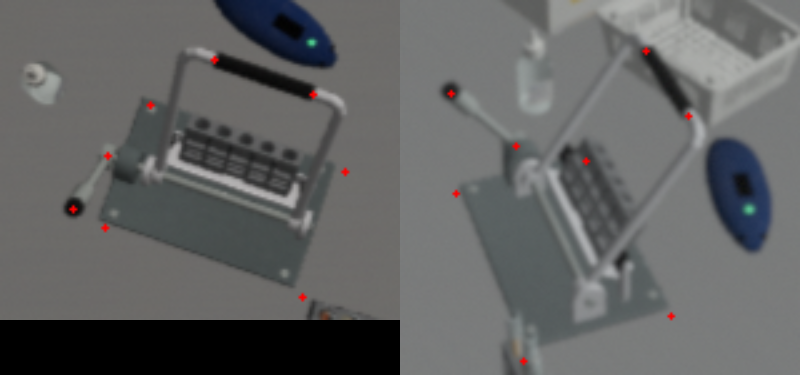

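Triangulation matches the known geometry: bar-to-foot distance is 225 mm against 226 mm expected, heights are within 4 mm, and the sleeve ends and foot overlay well. The stand is at about (0.566, 0.1515) with yaw -0.359. Next I push the kickstand over with the fingers closed.

```bash
cat >> h.py <<'E'
O=np.array([.566,.1515,0]);yaw=-.359
RS=Ro.from_euler('z',yaw)
def W(x,y,z): return O+RS.apply([x,y,z])
def ori(flip):
    y=RS.apply([1,0,0])*(-1 if flip else 1); z=np.array([0,0,-1.])
    return Ro.from_matrix(np.c_[np.cross(y,z),y,z]).as_quat()
def st(tag=""): print(tag,round(arm.read_time(),2),np.array(arm.read_tool_pos()),"F",np.array(arm.read_ft_force()),"open",arm.read_opening(),arm.read_finger_force())
E
python3 - <<'E'
from h import *
for f in(0,1):
    for p in (W(-.13,.14,.33),W(-.13,.14,.178),W(.113,0,.254),W(0,0,.289)):
        q=arm.ik(list(p),list(ori(f))); print(f,p,None if q is None else np.array(q))
E
```

```text
0 [0.4935 0.3282 0.33  ] [-0.867   0.5224  0.3935  1.5688 -0.217   1.0939 -0.7798]
0 [0.4935 0.3282 0.178 ] [-0.8086  0.6885  0.3012  1.7395 -0.2784  0.7557 -0.727 ]
0 [0.6718 0.1118 0.254 ] [-0.4208  0.741   0.426   1.3936 -0.3225  1.0758 -0.2993]
0 [0.566  0.1515 0.289 ] [-0.5685  0.5578  0.4341  1.6465 -0.2683  0.9967 -0.4046]
1 [0.4935 0.3282 0.33  ] [-0.3665  0.5286 -0.4167  1.5517  0.2299  1.1101  1.9474]
1 [0.4935 0.3282 0.178 ] [-0.3747  0.7027 -0.4079  1.7247  0.3688  0.7909  1.824 ]
1 [0.6718 0.1118 0.254 ] [ 0.0055  0.7353 -0.3834  1.3767  0.2878  1.0844  2.3599]
1 [0.566  0.1515 0.289 ] [-0.0651  0.5519 -0.3733  1.6296  0.2287  1.0035  2.2711]
```

Flip 0 is comfortably in range for every pose.

```bash
python3 - <<'E'
from h import *
q=list(ori(0))
arm.move_gripper(0.0)
arm.movep(list(W(-.13,.14,.33)),q); st("pre")
arm.line_to(list(W(-.13,.14,.178)),.2); st("down")
for x in(-.09,-.06,-.03,0,.02):
    arm.line_to(list(W(x,.14,.178)),.12); st(x)
    if np.linalg.norm(arm.read_ft_force())>20: break
arm.pause(.8)
cv2.imwrite("pics/k1.png",cv2.resize(snapshot("scene")[80:280,180:420],(720,600))); st("end")
E
```

```text
pre 2.22 [0.4924 0.3302 0.3297] F [ 0.316  -0.1954 -0.0718] open 0.002740999166050567 0.0
down 3.12 [0.494 0.329 0.179] F [0.4597 0.0716 0.6772] open 0.0012129588171989887 0.0
-0.09 3.61 [0.531  0.3141 0.1784] F [-0.5626  0.4331 -0.2294] open 0.000523817899350254 0.0
-0.06 4.01 [0.5572 0.3064 0.1836] F [-12.1326   0.1236  25.2445] open 0.003162129442142389 13.461082130670547
end 4.86 [0.5566 0.3066 0.1833] F [-11.891    0.6761  26.1454] open 0.0011181662137396153 13.529911637306213
```

View pics/k1.png

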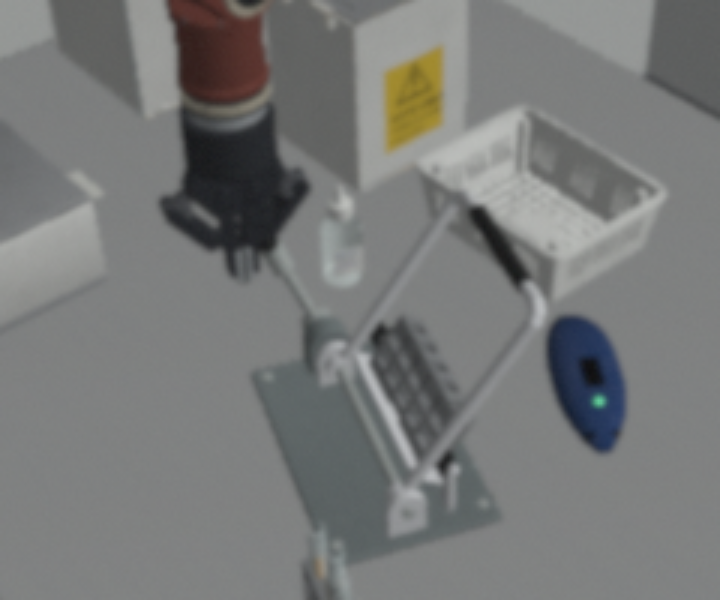

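The picture shows the splayed knuckles of the closed gripper pressing on the foot from above, at about (265,255). I'll back off, turn the tool 90° so its flat side leads, and work a bit higher.

```bash
python3 - <<'E'
from h import *
arm.line_to(list(W(-.15,.14,.19)),.12); st("back")
qs=[(Ro.from_quat(ori(0))*Ro.from_euler('z',s*np.pi/2)).as_quat() for s in(1,-1)]
j=[arm.ik(list(W(-.15,.14,.19)),list(q)) for q in qs]
print([None if a is None else np.array(a) for a in j])
c=[9 if a is None else abs(a[6]) for a in j]; q=list(qs[int(np.argmin(c))])
arm.movep(list(W(-.15,.14,.19)),q); st("turn")
for x in(-.09,-.06,-.03,0,.025):
    arm.line_to(list(W(x,.14,.19)),.12); st(x)
    if np.linalg.norm(arm.read_ft_force())>15: break
arm.pause(.8)
cv2.imwrite("pics/k2.png",cv2.resize(snapshot("scene")[80:280,180:420],(720,600))); st("end")
E
```

```text
back 5.77 [0.4757 0.3347 0.19  ] F [-0.0892  0.4738 -0.3902] open -0.0015735869350567012 0.0
[array([-1.1089,  0.7662,  0.7804,  1.7718, -0.6764,  0.8935, -1.953 ]), array([-0.5787,  0.6423, -0.1172,  1.7545,  0.1028,  0.7507,  0.4638])]
turn 6.88 [0.4752 0.3347 0.1898] F [ 0.0593 -0.48   -0.216 ] open 0.0031909718091227978 0.0
-0.09 7.53 [0.5302 0.3146 0.1897] F [-0.4612  0.3288 -1.0801] open -0.00425452936766798 0.0
-0.06 7.92 [0.5587 0.3035 0.1898] F [-1.0404 -0.5945 -0.2843] open 0.0024333107118662206 0.1213128911331296
-0.03 8.32 [0.5868 0.2929 0.1897] F [0.0865 0.3151 0.8358] open -0.0018674565000584608 0.0
0 8.72 [0.6147 0.2826 0.1897] F [-0.1503  0.2268  0.1686] open 0.0038695524509310404 0.0
0.025 9.08 [0.638  0.2739 0.1898] F [-0.2533  0.1021 -0.6817] open -0.00018696494599286718 0.0
end 9.93 [0.6386 0.2737 0.19  ] F [ 0.3358  0.1118 -0.2981] open -0.004513430817967496 0.0
```

View pics/k2.png

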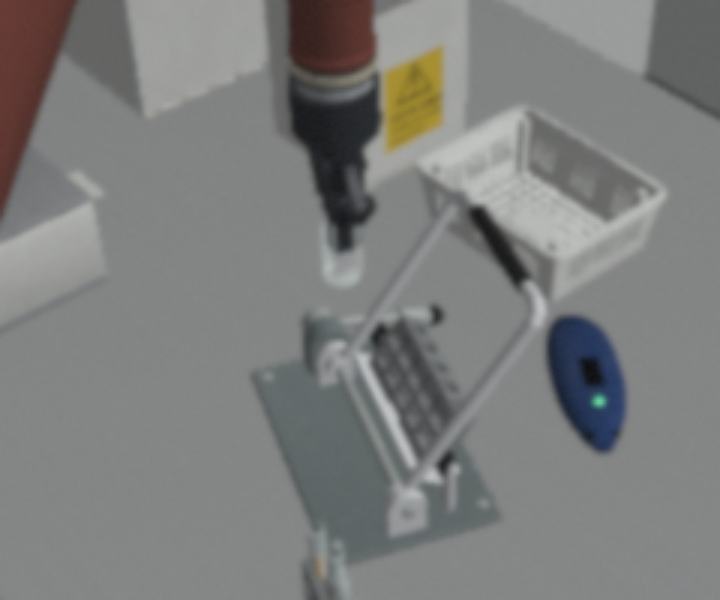

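The kickstand is now down at the back, with its foot at (435,313) in the crop and the frame still leaning. Next I grasp the sleeve.

```bash
python3 - <<'E'
from h import *
q=list(ori(0)); b=(.2*np.sin(.6),.2*np.cos(.6)+.035)
arm.line_to(list(W(.025,.14,.36)),.25)
arm.movep(list(W(b[0],0,.36)),q); st("above")
arm.move_gripper(.7)
arm.line_to(list(W(b[0],0,b[1]+.054)),.15); st("at")
arm.move_gripper(0.0,40); arm.pause(.2); st("grip")
cv2.imwrite("pics/g.png",cv2.resize(snapshot("scene")[80:280,180:420],(720,600)))
E
```

```text
above 11.83 [0.6714 0.113  0.3587] F [0.2757 0.9182 0.4348] open 0.0007954031599497009 0.0
at 13.29 [0.6724 0.1118 0.2552] F [-0.7137 -0.0623  0.2731] open 0.6983205156493435 0.0
grip 13.96 [0.6724 0.1117 0.2548] F [ 1.8875 -0.4085  3.1814] open 0.17129968384746028 39.079577922821045
```

View pics/g.png

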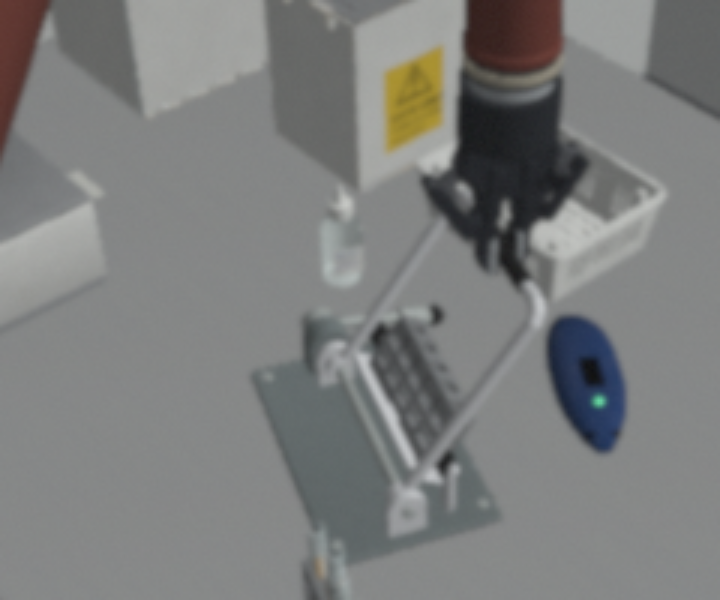

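The fingers hold the sleeve: the opening is about 15 mm at 39 N, and the sleeve is 16 mm. Now I raise it along the arc.

```bash
python3 - <<'E'
from h import *
for a in np.linspace(.6,0,9)[1:]:
    arm.line_to(list(W(.2*np.sin(a),0,.2*np.cos(a)+.089)),.06); st(round(a,3))
    if np.linalg.norm(arm.read_ft_force())>35: break
arm.pause(.5); st("end")
s=snapshot("scene");t=snapshot("top")
for im,n in((s,"scene"),(t,"top")):
    for y in(-.086,.086): cv2.circle(im,tuple(int(round(v)) for v in proj(n,W(0,y,.235))),1,(0,0,255),-1)
c=np.zeros((500,800,3),np.uint8);c[:,:480]=cv2.resize(s[80:280,200:392],(480,500));c[:256,480:]=cv2.resize(t[140:260,220:370],(320,256));cv2.imwrite("pics/up.png",c)
E
```

```text
0.525 14.41 [0.661  0.116  0.2627] F [ 4.7985 -0.2667  1.9491] open 0.17259924648544414 39.22175645828247
0.45 14.81 [0.649  0.1204 0.2702] F [ 5.8866 -1.2994  3.6283] open 0.1678097600640028 39.249964356422424
0.375 15.21 [0.6365 0.1252 0.2768] F [ 5.7075 -2.192   5.7655] open 0.17254716311994145 39.140485525131226
0.3 15.61 [0.6238 0.1299 0.2821] F [ 6.9834 -1.7985  6.7102] open 0.1682307452315503 39.08195436000824
0.225 16.01 [0.6101 0.1351 0.2864] F [ 4.5332 -1.8997  7.8533] open 0.17078195693788364 41.18152856826782
0.15 16.41 [0.596  0.1404 0.2889] F [ 4.5797 -1.9905  7.4483] open 0.17015557099388953 41.95024251937866
0.075 16.81 [0.5816 0.1459 0.2902] F [ 3.4976 -0.8252  6.97  ] open 0.17560247019086617 42.469693422317505
0.0 17.21 [0.5671 0.1513 0.2902] F [ 3.0515 -1.7487  6.8899] open 0.17152335384443015 42.97659873962402
end 17.71 [0.5673 0.1512 0.2902] F [ 3.3556 -0.3946  7.6722] open 0.16730658601303589 42.99797594547272
```

View pics/up.png

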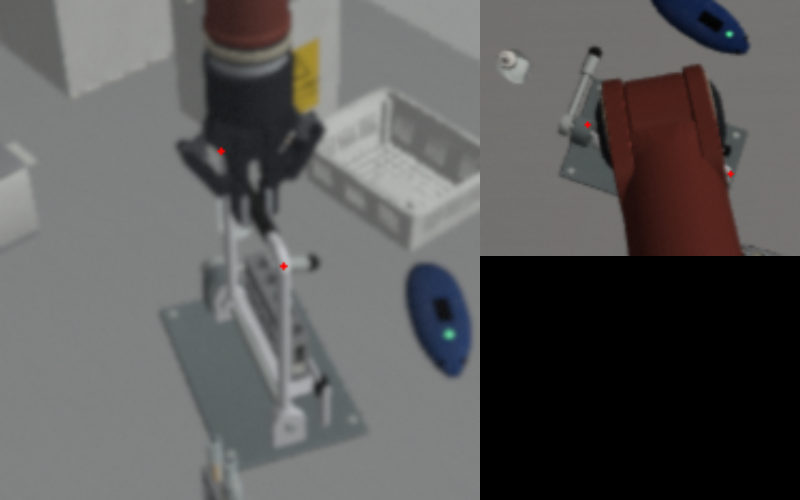

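The frame is upright: its top corner at (284,262) sits on the predicted upright point. The kickstand foot is still down at (315,263), the grip is steady, and the bottle and scanner are where they were. I'm handing in.

```bash
python3 - <<'E'
from station import ticket
print(ticket.finish_job())
E
```

```text
the job is handed in; nothing more can be done
None
```

I handed the job in with the kickstand down at the back and the gripper holding the frame upright and still, about 18 s into the 48 s limit; the final pictures showed no bystander moved, and the hand-in returned no verdict.

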